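# Slide the lid shut on the pantry bin

### The arm

A 6-joint arm with a two-finger parallel gripper is mounted at the origin on the work surface. World frame = base frame: x ahead of the robot, y to its left, z up, the work surface at z = 0. Lengths are in mm, angles in rad, forces in N, time in s.
With the tool pointing down it reaches from about 350 to 875 mm from the base axis. Payload 4.2 kg.
Tool frame: the origin (TCP) lies between the finger pads; the fingertips stand 25 mm ahead of it and the grasp point (between the pads) lies 6 mm ahead of it; z points along the fingers, y is the line along which they close (so a half turn about z gives the same grasp; the last joint's range is limited). The gripper opens to 85 mm and grips with 20 to 120 N. Pads are 22 mm wide; open, the fingers measure 114 mm over their backs; the gripper's body (76 mm by 85 mm) begins 54 mm behind the grasp point. The pads swing forward as they close: fully open they stand 13 mm farther back than shut.
Start: joints at [1.471, 0.385, 0.008, 0, -1.194, -0.259], TCP at [219.436, 585.19, 256.312] pointing down, gripper open.
Joint ranges: [-3.14, 3.14], [-1.21, 2.06], [-1.07, 1.41], [-3.16, 2.05], [-2.99, -0.16], [-3.1, 3.1]. Speed limits (rad/s): [2.79, 2.79, 3.14, 3.14, 3.14, 3.14].

### API

Orientations are given as a unit quaternion [x, y, z, w].
In Python, from bench import arm gives the robot as it stands.
- The arm moves only by the shell command python3 -m pendant 'ROWS'. ROWS is JSON, a list of rows, each a list of 7 numbers: the shift along the tool's x, y, z in m, then the turn, a rotation vector about the tool's x, y, z in degrees, then the finger opening in m, from 0 to 0.0854. In form: [[x, y, z, wx, wy, wz, fingers], ...]. A call has 1 to 12 rows; each row shifts and turns the commanded pose from where the row before left it, along the tool's axes as they then stand; what a row does not reach is not made up. A row lasts 1/10 s, in which the tool goes at most 50 mm and 8.59 degrees, less where a joint would pass 70% of its speed; a pose out of reach is approached as far as the arm can. A call is refused whole if a number of a shift passes 0.05 or a number of a turn 8.59, either way. A call with a gripper value outside its range is refused whole. The fingers move at their own pace and stop on an object; the grip force is fixed at half the most. Time passes only in rows, so rows that do not move let the fingers close. It gives the time, the measured TCP pose, the force, the opening and the grip force at its end, in the units of the state.
- arm.read_state(): the state, without advancing time (a new reading comes with each control period).
- arm.get_image(name): name is "side" or "top" or "wrist"; returns a dict with "image" (400x640x3 uint8, red, green, blue), "fx", "fy", "cx", "cy" (pixels), "xyz" and "rotation" of the camera in the world. Camera axes: x right, y down, z forward; pixel columns grow to the right and rows downward; lengths in mm; the calibration is good to about 2 mm. A picture is of the moment at which its call begins. There is no depth.
- arm.job_done(): hands the job in; it is judged then, once.
The state is a dict: "clock": time; "joints": joint angles; "joint_vel": joint speeds; "joint_efforts": joint torques, N m; "position": TCP position; "ee_rot": TCP orientation; "contact_force": force on the tool from outside, world axes, zero at the start; "wrist_torque": the same for the moment, N m; "gripper_width": finger opening in mm; "grasp_force": force on a finger pad.
Only numpy, scipy, OpenCV 4.12 (cv2) and the standard library are available. Lean on these libraries where they do the work, as an engineer would, in place of code of your own. Each camera call takes 0.05 s, during which the arm holds its last target. There are 200 camera calls.

### The job

Pick up the loose wooden lid, lay it on the rails of the white storage bin at the bin's low open end, and slide it home under the lips until its springy tab clicks over the ledge, then let go. Don't force it: never let the lid bear on the bin with more than 25 N, and leave the jar, the tin and the carton where they stand.

Things in the scene. Friction and masses are not known exactly. Their poses are not given: they have to be found in the camera images.
- lid: Loose wooden slide lid, about 0.16 kg, lying flat on the counter, right way up. Plate 110 mm wide (y) and 6 thick; origin in the middle of its underside, below the rib; z up, x = sliding direction: trailing edge at x = -85, leading edge at x = +80. The leading part has a 34 wide notch in the middle (x 30 to 80) that holds the springy white tab.
- grip (a point): Grip height on the lid's upright rib, 28 mm above the lid's underside, straight above its origin, axes as the lid. The rib is 14 thick (x), 50 long (y) and stands from 6 to 36 mm above the underside; pinch it across its thickness, fingers closing along the lid's x.
- tab (a joint): Angle (rad) of the lid's tab, hinged across the lid at x = 30; 0 relaxed, positive bent up, at most 0.35. 24 mm wide, its leaf lies 6 to 9 above the lid's underside and ends at x = 78 in a hook (x 74 to 78, reaching down to z = 1). Crossing the ledge bends it to about 0.08 and takes 7 to 11 N of push, rail friction of some 5 N included; after the click it springs back to 0.
- bin: White open-topped storage bin, fixed to the counter: 190 mm long (x -88 to 102), 126 wide, 80 high to the rails (rubber strips, |y| 45 to 57). Origin on the counter, under the middle of the lid when shut; +x = closing direction. Guides at |y| = 57 leave the lid 2 mm each side; at the low open end (x -88 to 22) their edges flare out to |y| = 63, 10 above the rail.
- rail (a point): 80 mm straight above the bin's origin, axes as the bin. The lid is laid down from above at about x = -64 of this frame, just short of the lips, overhanging the low end, where nothing rises above the rails between the guides. The rubber rails give up to 2 mm (6 N per mm). Fully home, the lid lies at z = 0, x from -9 to +9 (see ledge).
- lip_start (a point): Where the bin's lips begin: on the centre line at rail height, x = 30 mm from the bin's origin. From here to the far wall a lip along each side, 8 above the rail, reaches inwards to |y| = 48; the 6 thick lid slides under it. A flared lead-in starts 11 before this point.
- ledge (a point): Nominal back face of the ledge at the bin's far end, on the centre line at rail height, x = 73 mm. The real ledge and buffer sit up to 7 mm nearer or farther along x: feel for the click. Ledge 28 wide, 4.5 high, ramp 18 long towards the rails. A rubber buffer bar, 7.5 beyond it, meets the lid's edge 1.5 after the click; it yields 5 N per mm, and is hard after 2.5.
- spice_jar: Bystander: glass jar with wooden cap, 52 diameter, 85 high; origin at the centre of its underside.
- tin: Bystander: steel tin, 68 diameter, 90 high; origin at the centre of its underside.
- carton: Bystander: cardboard carton 50 x 90 x 110 high; origin at the centre of its underside.
Things that resemble listed ones, but are neither listed nor needed, are in the scene too. Of the things like the lid, leave any that is pink, red or yellow; of the rest the smaller one is meant.

How it is judged:
By the outcome, as a careful person would: the job done as asked, in the order asked, and still so for the second after the job is handed in, with the robot touching nothing.
It also fails if it takes over 58 s, if anything falls off the work surface, if the arm or the gripper's body presses on something with over 40 N, if the wrist force passes 120 N, or if a joint passes its speed limit or range.

## Working session

There is one attempt and no reset: what is moved stays moved. The work goes in short steps, Python scripts to look and compute and a shell command to move; the robot and the scene stay as the last step left them, time stands still between calls to the robot, and variables do not carry over. Pictures are saved under pics/ and viewed, at most 10 in all, crops included, and the job is handed in when it is done.

```bash
mkdir -p pics; ls; cat > h.py <<'E'
from bench import arm
import cv2, numpy as np, pickle
def snap(name,fn):
    d=arm.get_image(name); cv2.imwrite(f'pics/{fn}.png',d['image'][:,:,::-1]); pickle.dump(d,open(f'pics/{fn}.pkl','wb')); return d
def load(fn): return pickle.load(open(f'pics/{fn}.pkl','rb'))
def ray(d,u,v):
    r=np.array(d['rotation'],float)
    if r.shape!=(3,3):
        from scipy.spatial.transform import Rotation as R; r=R.from_quat(r).as_matrix()
    return np.array(d['xyz'],float), r@np.array([(u-d['cx'])/d['fx'],(v-d['cy'])/d['fy'],1])
def onz(d,u,v,z):
    o,k=ray(d,u,v); return o+k*(z-o[2])/k[2]
def tri(*obs):
    A=0;b=0
    for d,u,v in obs:
        o,k=ray(d,u,v);k=k/np.linalg.norm(k);P=np.eye(3)-np.outer(k,k);A=A+P;b=b+P@o
    p=np.linalg.solve(A,b); return p
E
python3 - <<'E'
from h import *
for n in ['side','top','wrist']:
    d=snap(n,n+'0'); print(n,d['xyz'],np.array(d['rotation']).round(4).tolist(),d['fx'],d['cx'],d['cy'])
a=np.vstack([load('top0')['image'],]); 
print(arm.read_state())
E
```

```text
pics
side [  -38.91148884 -1058.39077116   962.96719582] [0.8692, -0.2325, 0.1167, -0.4204] 372.5832001911772 317.13260566970536 200.41720495499695
top [ 293.67216512  -95.11085495 1497.66992932] [-0.6959, 0.7131, -0.0631, 0.0577] 465.54644875362925 323.99618913535494 196.54017154804984
wrist [290.73014902 557.24788775 371.94766472] [-0.5624, 0.8128, 0.1246, -0.0871] 323.06316200866087 319.947912899782 196.696016649665
{'clock': 0.15, 'joints': array([ 1.47059938e+00,  3.85393647e-01,  6.95524686e-03, -3.07360637e-04,
       -1.19397280e+00, -2.58562762e-01]), 'joint_vel': array([ 0.0022816 , -0.00285329,  0.00446422,  0.00289081, -0.00195451,
       -0.00182969]), 'joint_efforts': array([ 1.50523974e-04, -3.92678726e+01,  1.88581949e+01,  4.18868512e+00,
       -3.40479761e-03, -5.25495381e-08]), 'position': array([219.32425918, 584.84995444, 255.47723823]), 'ee_rot': array([ 9.83944085e-01, -1.78475110e-01, -7.85361954e-05,  8.16205444e-04]), 'contact_force': array([0.55920955, 0.289043  , 0.66927752]), 'wrist_torque': array([-0.0629941 ,  0.0012408 , -0.00818314]), 'grasp_force': 0.0, 'gripper_width': 85.2632247591147}
```

View pics/top0.png

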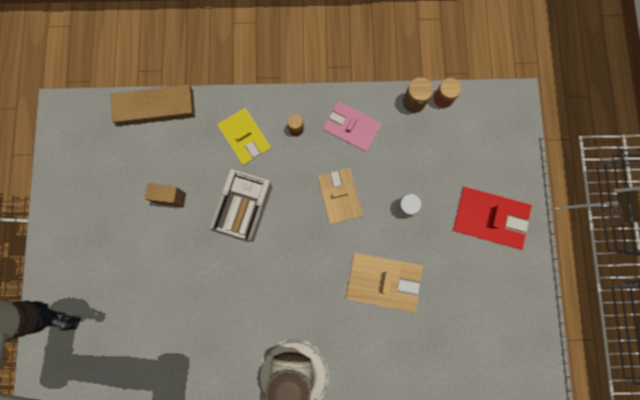

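View pics/side0.png

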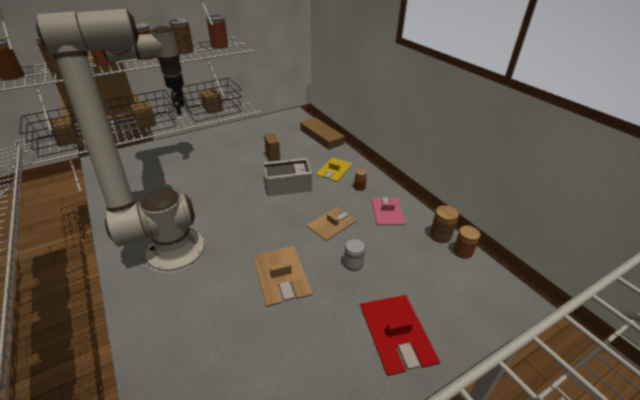

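The top view shows the small wooden lid at about (340,195), with its tab pointing up. The bin is at (241,205), the tin at (410,204), the jar at (295,125) and the carton at (162,193). Enlarging the lid and bin next.

```bash
python3 - <<'E'
from h import *
t=load('top0');s=load('side0')
for n,u,v,z in [('lid c',340,196,6),('lidtab end',335,172,6),('bin',241,205,80),('tin',410,204,90),('jar',295,122,85),('carton',161,192,110)]: print(n,onz(t,u,v,z).round(0))
a=cv2.resize(t['image'][160:250,200:370],None,fx=4.7,fy=4.7,interpolation=cv2.INTER_CUBIC)[:, :800]
b=cv2.resize(s['image'][150:245,255:365],None,fx=4.5,fy=4.5,interpolation=cv2.INTER_CUBIC)
cv2.imwrite('pics/crop1.png',cv2.resize(a,(800,424))[:,:,::-1]); cv2.imwrite('pics/crop2.png',b[:,:,::-1]);print(a.shape,b.shape)
E
```

```text
lid c [ 552. -162.    6.]
lidtab end [ 632. -148.    6.]
bin [518. 147.  80.]
tin [ 507. -372.   90.]
jar [779. -23.  85.]
carton [559. 384. 110.]
(423, 799, 3) (428, 495, 3)
```

View pics/crop1.png

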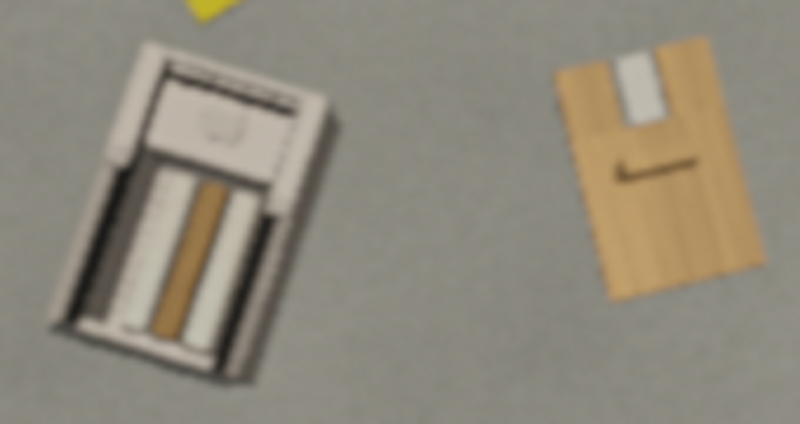

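View pics/crop2.png

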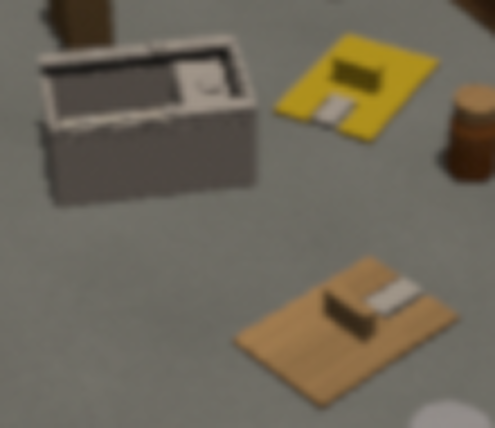

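The crops show the bin's lips, ledge and far wall at the upper end, so its closing direction points away from the robot, leaning right. Its low open end is the bottom edge, crop (60,325)–(245,380). The lid's rib is at crop (655,170) and its tab at (640,90). Next I move the wrist camera over them.

```bash
cat >> h.py <<'E'
from scipy.spatial.transform import Rotation as Ro
def st(): 
    s=arm.read_state(); R=Ro.from_quat(s['ee_rot']).as_matrix(); return s,np.array(s['position']),R
def delta(xyz,yaw,cmd=None):
    """target TCP xyz (mm), world yaw (deg) of tool y; prints shift (mm) in present tool axes, after-turn axes, and turn about tool z"""
    s,p,R=st(); d=np.array(xyz)-p
    Rt=np.column_stack([[-np.sin(np.radians(yaw)),np.cos(np.radians(yaw)),0],[np.cos(np.radians(yaw)),np.sin(np.radians(yaw)),0],[0,0,-1]])
    if np.linalg.det(Rt)<0: Rt[:,0]*=-1
    rv=np.degrees(Ro.from_matrix(R.T@Rt).as_rotvec())
    print('clock',s['clock'],'pos',p.round(1),'yaw_y',np.degrees(np.arctan2(R[1,1],R[0,1])).round(2),'shift now-axes',(R.T@d).round(2),'shift target-axes',(Rt.T@d).round(2),'turn',rv.round(2),'F',s['contact_force'].round(1),'w',round(s['gripper_width'],1),'grip',round(s['grasp_force'],1))
E
python3 - <<'E'
from h import *
s,p,R=st(); d=load('wrist0'); Rc=Ro.from_quat(d['rotation']).as_matrix()
print('cam in tool',R.T@(d['xyz']-p),'axis',R.T@Rc[:,2],'camx',R.T@Rc[:,0])
print(onz(load('top0'),200+55/4.7,160+325/4.7,85)-onz(load('top0'),200+150/4.7,160+42/4.7,95))
delta([470,-60,330],-166.6)
E
```

```text
cam in tool [  76.5671611     0.95483239 -116.45854873] axis [-3.00617015e-01 -4.81360068e-04  9.53744818e-01] camx [-1.14867644e-03  9.99999330e-01  1.42646189e-04]
[-183.8414255    61.60580068  -10.        ]
clock 0.15 pos [219.3 584.8 255.5] yaw_y -110.56 shift now-axes [461.2  515.85 -73.62] shift target-axes [685.39 -94.41 -74.52] turn [ 8.000e-02 -5.000e-02  5.604e+01] F [0.6 0.3 0.7] w 85.3 grip 0.0
```

```bash
r='x'; python3 -m pendant '[[0.0359,0.0328,-0.005,0,0,0,0.085],[0.0359,0.0328,-0.005,0,0,0,0.085],[0.0359,0.0328,-0.005,0,0,0,0.085],[0.0359,0.0328,-0.005,0,0,0,0.085],[0.0359,0.0328,-0.005,0,0,0,0.085],[0.0359,0.0328,-0.005,0,0,0,0.085],[0.0359,0.0328,-0.005,0,0,0,0.085],[0.0359,0.0328,-0.005,0,0,0,0.085],[0.0359,0.0328,-0.005,0,0,0,0.085],[0.0359,0.0328,-0.005,0,0,0,0.085],[0.0359,0.0328,-0.005,0,0,0,0.085],[0.0359,0.0328,-0.005,0,0,0,0.085]]'
python3 -m pendant '[[0.0359,0.0328,-0.005,0,0,0,0.085],[0.0359,0.0328,-0.005,0,0,0,0.085],[0.0359,0.0328,-0.005,0,0,0,0.085],[0,0,0,0,0,8,0.085],[0,0,0,0,0,8,0.085],[0,0,0,0,0,8,0.085],[0,0,0,0,0,8,0.085],[0,0,0,0,0,8,0.085],[0,0,0,0,0,8,0.085],[0,0,0,0,0,8,0.085],[0,0,0,0,0,0,0.085]]'
python3 - <<'E'
from h import *
delta([550,-65,330],-166.6)
snap('wrist','w1'); delta([552,-102,250],-166.6)
E
```

```text
clock: 1.35
position: [484.9, 63.4, 316.6]
ee_rot: [0.984, -0.178, 0.0, -0.0]
contact_force: [1.1, 1.2, -0.5]
gripper_width: 85.1
grasp_force: 0.0
clock: 2.45
position: [550.7, -64.6, 330.9]
ee_rot: [0.785, -0.619, -0.0, 0.0]
contact_force: [-0.3, 0.3, -0.4]
gripper_width: 84.8
grasp_force: 0.0
clock 2.45 pos [550.7 -64.6 330.9] yaw_y -166.55 shift now-axes [0.27 0.75 0.95] shift target-axes [0.27 0.75 0.95] turn [0.04 0.02 0.05] F [-0.3  0.3 -0.4] w 84.8 grip 0.0
clock 2.5 pos [550.7 -64.5 331. ] yaw_y -166.4 shift now-axes [36.72  7.5  80.98] shift target-axes [36.73  7.43 80.98] turn [0.04 0.01 0.2 ] F [ 0.3 -0.5 -0.6] w 84.9 grip 0.0
```

View pics/w1.png

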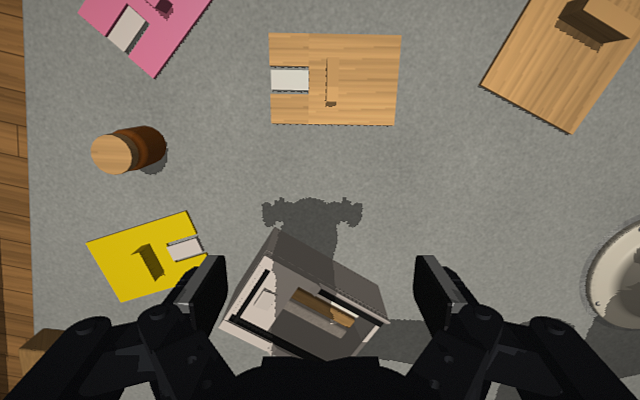

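The wrist view shows the lid, with plate corners near (268,33), (402,35), (393,126) and (271,124). The bin is half hidden by the gripper at (305,300). I'll take two unobstructed wrist views of the bin.

```bash
python3 -m pendant '[[-0.0423,-0.0099,0,0,0,0,0.085],[-0.0423,-0.0099,0,0,0,0,0.085],[-0.0423,-0.0099,0,0,0,0,0.085],[-0.0423,-0.0099,0,0,0,0,0.085],[-0.0423,-0.0099,0,0,0,0,0.085],[-0.0423,-0.0099,0,0,0,0,0.085],[-0.0423,-0.0099,0,0,0,0,0.085],[0,0,0,0,0,8,0.085],[0,0,0,0,0,8,0.085],[0,0,0,0,0,8,0.085],[0,0,0,0,0,8,0.085],[0,0,0,0,0,0,0.085]]'
python3 -c "
from h import *
snap('wrist','w2')"
python3 -m pendant '[[0,0.04,0,0,0,0,0.085],[0,0.04,0,0,0,0,0.085],[0,0,0,0,0,0,0.085],[0,0,0,0,0,0,0.085]]'
python3 - <<'E'
from h import *
snap('wrist','w3')
a=load('w2')['image'][0:240,150:480]; b=load('w3')['image'][0:240,150:480]
im=np.hstack([a,b]); im=cv2.resize(np.vstack([a,b]),None,fx=1.25,fy=1.25,interpolation=cv2.INTER_CUBIC)
cv2.imwrite('pics/w23.png',im[:,:,::-1])
# lid
d=load('w1'); hsv=cv2.cvtColor(d['image'],cv2.COLOR_RGB2HSV)
m=((hsv[...,1]>60)&(hsv[...,2]>60)).astype(np.uint8)*255; m[:, :230]=0; m[150:]=0; m[:,440:]=0
c=max(cv2.findContours(m,0,cv2.CHAIN_APPROX_NONE)[0],key=cv2.contourArea)[:,0]
P=np.array([onz(d,u,v,6)[:2] for u,v in c],np.float32)
r=cv2.minAreaRect(P); print(cv2.boundingRect(c),r); print(cv2.boxPoints(r).round(1).tolist())
E
```

```text
clock: 3.7
position: [549.4, 239.6, 331.1]
ee_rot: [-0.585, 0.811, 0.0, -0.0]
contact_force: [-0.3, -0.5, 0.2]
gripper_width: 84.8
grasp_force: 0.0
clock: 4.15
position: [473.1, 265.3, 331.9]
ee_rot: [-0.586, 0.811, 0.0, 0.001]
contact_force: [-0.0, -0.8, 0.8]
gripper_width: 84.9
grasp_force: 0.0
(268, 32, 134, 94) ((555.073974609375, -160.6665802001953), (165.5117645263672, 110.93809509277344), 12.463545799255371)
[[462.29998779296875, -124.4000015258789], [486.20001220703125, -232.6999969482422], [647.9000244140625, -197.0], [623.9000244140625, -88.5999984741211]]
```

View pics/w23.png

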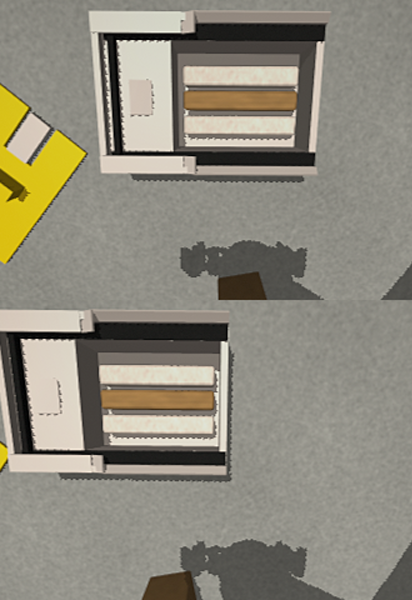

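Both bin views are clear. In w2, crop scale 1.25, the black rubber rails run at crop rows about 40–52 and 152–165, from column about 195 (lips) to 318 (low end). Next I fit them and triangulate.

```bash
python3 - <<'E'
from h import *
for f in ['w2','w3']:
    d=load(f); g=d['image'].max(2); m=(g<48).astype(np.uint8)*255; m[190:]=0; m[:,:140]=0;m[:,430:]=0
    n,l,s,c=cv2.connectedComponentsWithStats(m)
    for i in range(1,n):
        if s[i,4]<60: continue
        k=max(cv2.findContours((l==i).astype(np.uint8),0,cv2.CHAIN_APPROX_NONE)[0],key=len)[:,0]
        r=cv2.minAreaRect(k.astype(np.float32)); print(f,s[i],'boxpx',cv2.boxPoints(r).round(1).tolist())
    # column profiles of intensity for rows across strips
    for u in ([330,360,390] if f=='w2' else [250,280,310]):
        e=np.flatnonzero(np.abs(np.diff(g[:160,u].astype(int)))>14); print(f,u,[(int(v),int(g[v,u]),int(g[v+1,u])) for v in e])
    for v in ([36,128] if f=='w2' else [22,125]):
        e=np.flatnonzero(np.abs(np.diff(g[v].astype(int)))>14); print(f,'row',v,[(int(u),int(g[v,u]),int(g[v,u+1])) for u in e if 140<u<430])
E
```

```text
w2 [ 233   19  177  114 3466] boxpx [[233.0, 19.0], [409.0, 19.0], [409.0, 132.0], [233.0, 132.0]]
w2 330 [(7, 137, 164), (9, 162, 146), (17, 138, 83), (18, 83, 35), (32, 32, 70), (42, 61, 118), (51, 116, 100), (52, 100, 192), (53, 192, 218), (66, 218, 198), (67, 198, 117), (68, 117, 70), (69, 70, 105), (70, 105, 122), (71, 122, 93), (72, 93, 144), (73, 144, 159), (85, 154, 135), (86, 135, 103), (87, 103, 78), (88, 78, 117), (91, 117, 98), (92, 98, 199), (93, 199, 219), (105, 226, 206), (106, 206, 123), (110, 111, 165), (111, 165, 221), (116, 237, 123), (117, 123, 83), (120, 99, 54), (121, 54, 26), (131, 12, 97), (132, 97, 184), (138, 188, 167), (139, 167, 93), (140, 93, 74), (145, 66, 141)]
w2 360 [(9, 168, 148), (17, 157, 90), (18, 90, 41), (19, 41, 25), (32, 28, 70), (42, 63, 102), (43, 102, 118), (51, 116, 92), (52, 92, 198), (53, 198, 217), (66, 224, 206), (67, 206, 147), (68, 147, 80), (70, 91, 120), (71, 120, 91), (72, 91, 135), (85, 165, 148), (86, 148, 126), (87, 126, 68), (88, 68, 114), (91, 119, 95), (92, 95, 196), (93, 196, 217), (105, 225, 210), (106, 210, 152), (107, 15
[... 2733 characters left out ...]
187, 102), (68, 102, 70), (69, 70, 122), (72, 115, 138), (73, 138, 161), (85, 165, 142), (86, 142, 92), (88, 100, 125), (91, 118, 153), (92, 153, 216), (105, 222, 198), (106, 198, 113), (110, 105, 226), (115, 232, 210), (116, 210, 112), (117, 112, 89), (120, 105, 45), (121, 45, 25), (131, 23, 138), (132, 138, 191), (138, 189, 153), (139, 153, 90), (144, 67, 145)]
w3 row 22 [(141, 169, 208), (213, 221, 145), (215, 151, 201), (222, 200, 176), (223, 176, 119), (224, 119, 55), (225, 55, 4), (331, 11, 142), (332, 142, 168), (333, 168, 147)]
w3 row 125 [(221, 242, 176), (223, 168, 218), (230, 203, 168), (231, 168, 94), (232, 94, 13), (329, 18, 110), (331, 112, 75), (333, 74, 129), (334, 129, 156)]
```

```bash
python3 - <<'E'
from h import *
im=load('w2')['image'][0:150,210:425]
cv2.imwrite('pics/w2big.png',cv2.resize(im,None,fx=3.7,fy=3.7,interpolation=cv2.INTER_NEAREST)[:,:,::-1])
E
```

```text
(no output)
```

View pics/w2big.png

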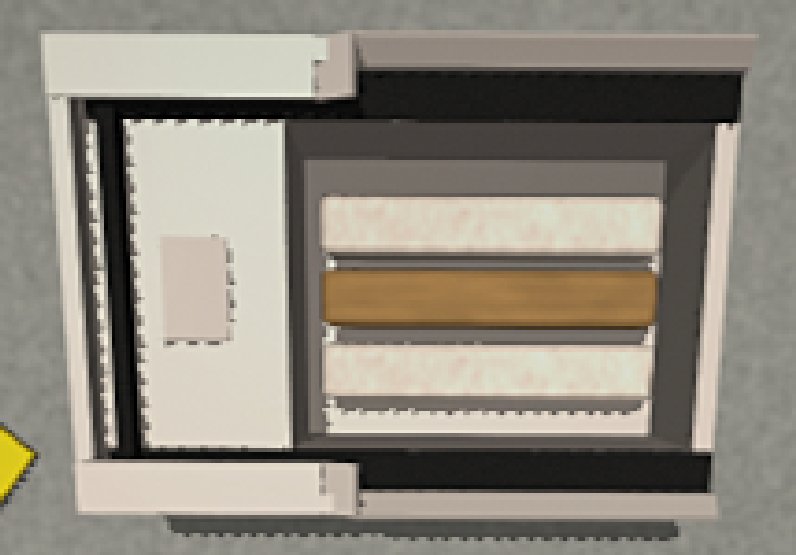

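The enlargement shows the black rails (low-end corners in full-frame pixels near (410,20)–(410,33) and (402,122)–(402,133)), the ledge block and the black buffer at the far end. The low end is on the right.

```bash
python3 - <<'E'
from h import *
a=load('w2');b=load('w3')
print('tri up',tri((a,409.8,25.4),(b,331.5,25)).round(1),'tri low',tri((a,401.5,126.8),(b,329.5,126.2)).round(1))
# fit bin pose (x,y,yaw) from rail edge points at z=80
obs=[(a,330,18.0,57),(a,390,18.2,57),(a,330,32.5,45),(a,390,32.5,45),(a,330,120.9,-45),(a,390,121.3,-45),(a,330,132,-57),(a,390,132.5,-57),
(b,310,18,57),(b,250,17.1,57),(b,310,31.5,45),(b,250,31.5,45),(b,310,120.7,-45),(b,250,119.9,-45),(b,310,131.3,-57),(b,250,130.8,-57)]
ends=[(a,409.8,25.4),(a,401.5,126.8),(b,331.5,25),(b,329.5,126.2)]
from scipy.optimize import least_squares
def fr(q,p): 
    c,s=np.cos(q[2]),np.sin(q[2]); d=p[:2]-q[:2]; return np.array([c*d[0]+s*d[1],-s*d[0]+c*d[1]])
for sg in (1,-1):
  f=lambda q:[fr(q,onz(d,u,v,q[3]))[1]-sg*y for d,u,v,y in obs]+[fr(q,onz(d,u,v,q[3]))[0]+88 for d,u,v in ends]
  r=least_squares(f,[518,147,-.32,80]); print(sg,r.cost.round(2),r.x[:2].round(2),np.degrees(r.x[2]).round(2),r.x[3].round(1)); print(np.round(r.fun,1))
q=r.x if False else least_squares(lambda q:[fr(q,onz(d,u,v,80))[1]-s*y for d,u,v,y in obs for s in [sg]]+[fr(q,onz(d,u,v,80))[0]+88 for d,u,v in ends],[518,147,-.32]).x
print('z80',q)
for n,u,v in [('lipU',210+357/3.7,80/3.7),('lipL',210+357/3.7,475/3.7)]: print(n,fr(q,onz(a,u,v,88)))
for n,u,v,z in [('ledge far',210+162/3.7,290/3.7,84.5),('ledge near',210+230/3.7,290/3.7,80),('buf near',210+133/3.7,290/3.7,86),('buf far',210+108/3.7,290/3.7,86),('endwall',210+60/3.7,290/3.7,88)]: print(n,fr(q,onz(a,u,v,z)))
# lid height: corners triangulated from top0 & w1
t=load('top0');w=load('w1')
g=lambda x,y:(200+x/4.7,160+y/4.7)
for (U,V),(u,v) in [(g(558,72),(402,35)),(g(712,36),(268,33))]: print(onz(t,U,V,6).round(0),onz(w,u,v,6).round(0))
for (U,V),(u,v) in [(g(558,72),(271,124)),(g(712,36),(268,33)),(g(765,264),(402,35)),(g(612,299),(393,126))]: print('lid tri',tri((t,U,V),(w,u,v)).round(1))
delta([557.5,-160.1,130],-167.54)
E
```

```text
tri up [416.1 131.   80.5] tri low [449.2 226.9  81.5]
1 11285.01 [608.99 150.21] -18.62 718.2
[-14.7 -14.7 -12.5 -12.3  12.2  12.1  15.3  15.  -15.4 -15.  -12.5 -12.7
  11.9  12.3  15.4  15.5  70.   69.7 -69.6 -70.1]
-1 1.65 [515.74 150.68] -18.86 79.2
[-0.3 -0.6  1.   0.6 -0.  -0.1  0.2  0.2 -0.3 -0.6  0.1  0.7 -0.  -0.3
 -0.4 -0.3 -0.2 -0.2  0.1  0.3]
z80 [ 5.15862500e+02  1.50681867e+02 -3.29203528e-01]
lipU [ 17.15092176 -52.18728297]
lipL [17.72804152 52.44795746]
ledge far [73.28217672  1.237114  ]
ledge near [54.48761265  0.90309474]
buf near [81.24198779  1.36035741]
buf far [88.35401784  1.41030509]
endwall [101.46241299   1.59215418]
[622. -94.   6.] [ 485. -232.    6.]
[ 645. -203.    6.] [ 647. -196.    6.]
lid tri [617.9 -93.   33. ]
lid tri [ 662.8 -207.2  -73.7]
lid tri [ 4.844e+02 -2.337e+02 -2.000e-01]
lid tri [ 462.7 -125.7    4.5]
clock 4.2 pos [473.7 265.1 331.7] yaw_y 161.61 shift now-axes [ 377.19 -213.54  201.55] shift target-axes [433.27   9.93 201.67] turn [-4.000e-02  3.000e-02 -3.085e+01] F [-0.4 -0.6 -0.6] w 85.2 grip 0.0
```

The bin fit is consistent: residuals under 1 mm, rail height 79–80, ledge about 73. Its pose is (515.9, 150.7), yaw -18.9°. I'll take one closer look at the lid for its height on the way.

```bash
python3 -m pendant '[[0.0407,-0.0229,0.0127,0,0,0,0.085],[0.0407,-0.0229,0.0127,0,0,0,0.085],[0.0407,-0.0229,0.0127,0,0,0,0.085],[0.0407,-0.0229,0.0127,0,0,0,0.085],[0.0407,-0.0229,0.0127,0,0,0,0.085],[0.0407,-0.0229,0.0127,0,0,0,0.085],[0.0407,-0.0229,0.0127,0,0,0,0.085],[0.0407,-0.0229,0.0127,0,0,0,0.085],[0,0,0,0,0,-7.71,0.085],[0,0,0,0,0,-7.71,0.085],[0,0,0,0,0,-7.71,0.085],[0,0,0,0,0,-7.71,0.085]]'
python3 -m pendant '[[0,0,0,0,0,0,0.085],[0,0,0,0,0,0,0.085]]'
python3 - <<'E'
from h import *
d=snap('wrist','w4')
def box(d,win):
    hsv=cv2.cvtColor(d['image'],cv2.COLOR_RGB2HSV)
    m=((hsv[...,1]>60)&(hsv[...,2]>60)).astype(np.uint8)*255; k=np.zeros_like(m); k[win]=255; m&=k
    c=max(cv2.findContours(m,0,cv2.CHAIN_APPROX_NONE)[0],key=cv2.contourArea)[:,0]; return c
w=load('w1'); c1=box(w,np.s_[0:150,230:440]); c4=box(d,np.s_[0:300,180:480]); print(cv2.boundingRect(c4))
for z in (0,3,6,9,12):
    o=[]
    for dd,c in ((w,c1),(d,c4)):
        r=cv2.minAreaRect(np.array([onz(dd,u,v,z)[:2] for u,v in c],np.float32)); o.append((np.round(r[0],1),np.round(r[1],1),round(r[2],2)))
    print(z,o)
cv2.imwrite('pics/w4c.png',d['image'][:,:,::-1])
E
```

```text
clock: 5.4
position: [544.2, -103.3, 229.2]
ee_rot: [0.78, -0.625, -0.0, 0.0]
contact_force: [0.6, -0.7, -0.2]
gripper_width: 84.9
grasp_force: 0.0
clock: 5.6
position: [544.0, -102.6, 229.4]
ee_rot: [0.778, -0.629, -0.0, 0.0]
contact_force: [-0.2, 0.4, -0.1]
gripper_width: 84.9
grasp_force: 0.0
(236, 55, 170, 113)
0 [(array([ 554.9, -160.9]), array([167.8, 112.4]), 12.46), (array([ 554.8, -160.5]), array([168.2, 112.6]), 12.38)]
3 [(array([ 555. , -160.8]), array([166.6, 111.7]), 12.46), (array([ 554.8, -160.7]), array([166.7, 111.7]), 12.38)]
6 [(array([ 555.1, -160.7]), array([165.5, 110.9]), 12.46), (array([ 554.8, -160.9]), array([165.2, 110.7]), 12.38)]
9 [(array([ 555.2, -160.5]), array([164.4, 110.2]), 12.46), (array([ 554.9, -161. ]), array([163.8, 109.7]), 12.38)]
12 [(array([ 555.2, -160.4]), array([163.3, 109.4]), 12.46), (array([ 554.9, -161.2]), array([162.3, 108.7]), 12.38)]
```

View pics/w4c.png

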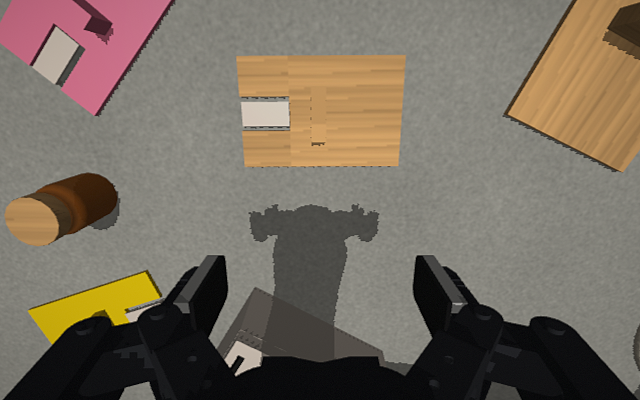

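The lid is unobstructed, with its plate at (236–405, 55–167) and rib at about (318,117). The two views agree at a plate height of about 5 mm, and the size is 165×111. Origin is (557.3, -160.3), yaw 12.4°. Going to grasp.

```bash
python3 - <<'E'
from h import *
delta([557.3,-160.25,36],-167.58)
E
```

```text
clock 5.65 pos [ 543.9 -102.5  229.5] yaw_y -167.86 shift now-axes [ 59.32  -1.01 193.46] shift target-axes [ 59.32  -0.66 193.46] turn [ 0.02 -0.   -0.28] F [ 0.2  0.1 -0.2] w 84.9 grip 0.0
```

```bash
python3 -m pendant '[[0.0297,-0.0004,0,0,0,-0.28,0.085],[0.0297,-0.0004,0,0,0,0,0.085],[0,0,0.04,0,0,0,0.085],[0,0,0.04,0,0,0,0.085],[0,0,0.04,0,0,0,0.085],[0,0,0.03,0,0,0,0.085],[0,0,0.02,0,0,0,0.085],[0,0,0,0,0,0,0.085],[0,0,0,0,0,0,0.085]]'
python3 - <<'E'
from h import *
delta([557.3,-160.25,36],-167.58)
E
```

```text
clock: 6.55
position: [557.8, -160.0, 60.0]
ee_rot: [0.78, -0.626, 0.0, 0.0]
contact_force: [0.2, 0.7, -0.2]
gripper_width: 85.0
grasp_force: 0.0
clock 6.55 pos [ 557.8 -160.    60. ] yaw_y -167.45 shift now-axes [ 0.13  0.53 24.03] shift target-axes [ 0.14  0.52 24.03] turn [-0.01 -0.03  0.13] F [ 0.2  0.7 -0.2] w 85.0 grip 0.0
```

```bash
python3 -m pendant '[[0,0.0003,0.012,0,0,0,0.06],[0,0,0.012,0,0,0,0.04],[0,0,0,0,0,0,0.03],[0,0,0,0,0,0,0.03]]'
python3 -m pendant '[[0,0,0,0,0,0,0.02],[0,0,0,0,0,0,0.01],[0,0,0,0,0,0,0.005],[0,0,0,0,0,0,0.005],[0,0,0,0,0,0,0.005],[0,0,0,0,0,0,0.005],[0,0,0,0,0,0,0.005]]'
python3 - <<'E'
from h import *
delta([557.3,-160.25,36],-167.58)
E
```

```text
clock: 6.95
position: [556.8, -159.9, 35.5]
ee_rot: [0.78, -0.625, -0.0, 0.0]
contact_force: [-0.4, -0.2, -0.2]
gripper_width: 30.3
grasp_force: 0.0
clock: 7.65
position: [557.3, -159.9, 36.3]
ee_rot: [0.78, -0.625, 0.0, -0.0]
contact_force: [-0.7, 0.8, 5.1]
gripper_width: 12.6
grasp_force: 61.0
clock 7.65 pos [ 557.3 -159.9   36.3] yaw_y -167.43 shift now-axes [0.36 0.11 0.33] shift target-axes [0.36 0.11 0.33] turn [-0.06 -0.02  0.15] F [-0.7  0.8  5.1] w 12.6 grip 61.0
```

Gripped at 61 N. Lifting.

```bash
python3 -m pendant '[[0,0,-0.015,0,0,0,0.005],[0,0,-0.03,0,0,0,0.005],[0,0,-0.035,0,0,0,0.005],[0,0,-0.035,0,0,0,0.005],[0,0,-0.035,0,0,0,0.005],[0,0,0,0,0,0,0.005],[0,0,0,0,0,0,0.005]]'
python3 - <<'E'
from h import *
delta([451.5,172.7,186],-198.86)
E
```

```text
clock: 8.35
position: [556.4, -159.7, 185.4]
ee_rot: [0.78, -0.626, -0.0, -0.0]
contact_force: [-0.9, -0.1, -2.7]
gripper_width: 12.7
grasp_force: 60.0
clock 8.35 pos [ 556.4 -159.7  185.4] yaw_y -167.48 shift now-axes [-3.472e+02  3.034e+01 -2.500e-01] shift target-axes [-280.6   206.72   -0.57] turn [1.000e-02 6.000e-02 3.138e+01] F [-0.9 -0.1 -2.7] w 12.7 grip 60.0
```

```bash
python3 -m pendant '[[-0.02,0.0018,0,0,0,0,0.005],[-0.0374,0.0033,0,0,0,0,0.005],[-0.0425,0.0037,0,0,0,0,0.005],[-0.0425,0.0037,0,0,0,0,0.005],[-0.0425,0.0037,0,0,0,0,0.005],[-0.0425,0.0037,0,0,0,0,0.005],[-0.0425,0.0037,0,0,0,0,0.005],[-0.0374,0.0033,0,0,0,0,0.005],[-0.026,0.0023,0,0,0,0,0.005],[-0.0139,0.0011,0,0,0,0,0.005]]'
python3 -m pendant '[[0,0,0,0,0,5,0.005],[0,0,0,0,0,7.2,0.005],[0,0,0,0,0,7.2,0.005],[0,0,0,0,0,7.2,0.005],[0,0,0,0,0,4.8,0.005],[0,0,0,0,0,0,0.005],[0,0,0,0,0,0,0.005],[0,0,0,0,0,0,0.005]]'
python3 - <<'E'
from h import *
delta([451.5,172.7,186],-198.86)
d=snap('wrist','w5')
E
```

```text
clock: 9.35
position: [450.1, 173.5, 183.7]
ee_rot: [0.781, -0.625, -0.001, 0.002]
contact_force: [0.5, -1.0, -2.3]
gripper_width: 12.9
grasp_force: 60.0
clock: 10.15
position: [451.6, 172.0, 185.1]
ee_rot: [-0.582, 0.813, 0.0, -0.001]
contact_force: [0.2, 0.5, -1.7]
gripper_width: 12.8
grasp_force: 59.9
clock 10.15 pos [451.6 172.  185.1] yaw_y 161.21 shift now-axes [-0.58  0.33 -0.88] shift target-axes [-0.58  0.33 -0.88] turn [ 0.05 -0.06  0.07] F [ 0.2  0.5 -1.7] w 12.8 grip 59.9
```

View pics/w5.png

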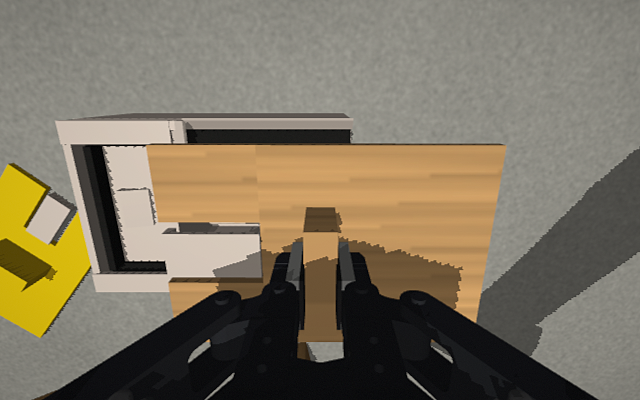

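The lid hangs in the grip over the bin. Its camera-side edge runs from (148,144) to (505,144), and the bin's lips, ledge and buffer are visible to the left. I'll check its alignment numerically.

```bash
python3 - <<'E'
from h import *
d=load('w5'); q=[515.86,150.68,np.radians(-18.86)]
def fr(p):
    c,s=np.cos(q[2]),np.sin(q[2]); x=p[:2]-q[:2]; return np.array([c*x[0]+s*x[1],-s*x[0]+c*x[1]]).round(1)
g=d['image'].max(2).astype(int); hsv=cv2.cvtColor(d['image'],cv2.COLOR_RGB2HSV)
for u in (170,220,260,380,430,490):
    col=((hsv[100:200,u,1]>60)&(hsv[100:200,u,2]>90)); v=100+np.argmax(col); print(u,v,fr(onz(d,u,v-0.5,154.8)))
for v in (160,190,210,250):
    row=np.flatnonzero((hsv[v,130:540,1]>60)&(hsv[v,130:540,2]>60))+130; print('row',v,row[0],row[-1],fr(onz(d,row[0]-.5,v,154.8)),fr(onz(d,row[-1]+.5,v,154.8)))
s,p,R=st(); print('tcp in bin',fr(p))
# bin upper rail inner corner
for u in (200,260,320):
    e=np.flatnonzero(np.diff(g[110:146,u])<-40)+110; print(u,e,[fr(onz(d,u,v+.5,80)) for v in e])
E
```

```text
170 145 [  0.  -56.9]
220 145 [-22.7 -56.9]
260 145 [-40.8 -56.9]
380 145 [-95.3 -56.9]
430 145 [-118.   -56.9]
490 145 [-145.2  -56.9]
row 160 148 503 [ 11.4 -49.8] [-152.6  -49.8]
row 190 153 498 [ 11.3 -35.4] [-152.7  -35.4]
row 210 156 495 [ 11.5 -25.3] [-152.9  -25.3]
row 250 261 488 [-38.1  -3.9] [-152.9   -3.9]
tcp in bin [-67.6  -0.4]
200 [112 128 129] [array([ 11.8, -67.2]), array([ 12.9, -56.7]), array([ 13., -56.])]
260 [112 128 129] [array([-28.2, -67.2]), array([-27.6, -56.7]), array([-27.5, -56. ])]
320 [112 128 129] [array([-68.1, -67.2]), array([-68.1, -56.7]), array([-68.1, -56. ])]
```

Yaw matches exactly and x is about -68 as wanted. The lid sits about 1–1.5 mm towards -y, so I shift it and come down.

```bash
python3 -m pendant '[[-0.0012,0,0.01,0,0,0,0.005],[0,0,0.02,0,0,0,0.005],[0,0,0.018,0,0,0,0.005],[0,0,0.008,0,0,0,0.005],[0,0,0.004,0,0,0,0.005],[0,0,0,0,0,0,0.005],[0,0,0,0,0,0,0.005]]'
python3 -m pendant '[[0,0,0.002,0,0,0,0.005],[0,0,0.001,0,0,0,0.005],[0,0,0,0,0,0,0.005]]'
python3 -m pendant '[[0,0,0.002,0,0,0,0.005],[0,0,0.001,0,0,0,0.005],[0,0,0,0,0,0,0.005]]'
```

```text
clock: 10.9
position: [452.7, 173.9, 126.3]
ee_rot: [-0.582, 0.813, -0.0, 0.001]
contact_force: [0.0, 0.5, -1.8]
gripper_width: 12.9
grasp_force: 59.9
clock: 11.2
position: [452.2, 173.5, 122.9]
ee_rot: [-0.582, 0.813, 0.0, 0.0]
contact_force: [0.1, -0.5, -1.5]
gripper_width: 12.9
grasp_force: 59.9
clock: 11.5
position: [452.1, 173.5, 119.5]
ee_rot: [-0.582, 0.813, -0.0, -0.0]
contact_force: [-0.2, 0.0, -2.4]
gripper_width: 12.8
grasp_force: 59.9
```

```bash
python3 -m pendant '[[0,0,0.001,0,0,0,0.005],[0,0,0.0005,0,0,0,0.005],[0,0,0,0,0,0,0.005]]'
python3 -m pendant '[[0,0,0.001,0,0,0,0.005],[0,0,0,0,0,0,0.005]]'
python3 -m pendant '[[0,0,0.0006,0,0,0,0.005],[0,0,0,0,0,0,0.005]]'
```

```text
clock: 11.8
position: [452.2, 173.5, 118.1]
ee_rot: [-0.582, 0.813, -0.0, -0.0]
contact_force: [-0.1, 0.5, -1.9]
gripper_width: 12.7
grasp_force: 59.9
clock: 12.0
position: [452.2, 173.5, 117.1]
ee_rot: [-0.582, 0.813, -0.0, -0.0]
contact_force: [-0.3, 0.3, -1.6]
gripper_width: 13.0
grasp_force: 59.9
clock: 12.2
position: [452.2, 173.5, 116.5]
ee_rot: [-0.582, 0.813, -0.0, -0.0]
contact_force: [-0.9, -0.1, -1.9]
gripper_width: 12.9
grasp_force: 59.9
```

```bash
python3 -m pendant '[[0,0,0.0006,0,0,0,0.005],[0,0,0,0,0,0,0.005]]'
python3 -m pendant '[[0,0,0.0005,0,0,0,0.005],[0,0,0,0,0,0,0.005]]'
```

```text
clock: 12.4
position: [452.2, 173.6, 116.2]
ee_rot: [-0.582, 0.813, -0.0, 0.0]
contact_force: [-0.4, -0.1, 0.5]
gripper_width: 12.7
grasp_force: 60.3
clock: 12.6
position: [452.3, 173.6, 115.8]
ee_rot: [-0.582, 0.813, -0.0, 0.0]
contact_force: [-2.2, -0.2, 2.4]
gripper_width: 12.8
grasp_force: 60.6
```

Rail contact came at the predicted height, with about 4 N of load. Sliding towards the lips (tool -y).

```bash
python3 -m pendant '[[0,-0.001,0,0,0,0,0.005],[0,-0.0015,0,0,0,0,0.005],[0,-0.0015,0,0,0,0,0.005],[0,-0.0015,0,0,0,0,0.005],[0,0,0,0,0,0,0.005]]'
python3 -m pendant '[[0,-0.0015,0,0,0,0,0.005],[0,-0.0015,0,0,0,0,0.005],[0,-0.0015,0,0,0,0,0.005],[0,-0.0015,0,0,0,0,0.005],[0,0,0,0,0,0,0.005]]'
```

```text
clock: 13.1
position: [457.8, 171.8, 115.7]
ee_rot: [-0.582, 0.813, -0.0, 0.0]
contact_force: [-1.7, 0.5, 3.6]
gripper_width: 12.8
grasp_force: 60.7
clock: 13.6
position: [463.4, 169.8, 115.6]
ee_rot: [-0.582, 0.813, -0.0, 0.0]
contact_force: [-2.3, 0.5, 3.6]
gripper_width: 13.0
grasp_force: 60.8
```

```bash
python3 -m pendant '[[0,-0.0015,0,0,0,0,0.005],[0,-0.0015,0,0,0,0,0.005],[0,-0.0015,0,0,0,0,0.005],[0,-0.0015,0,0,0,0,0.005],[0,0,0,0,0,0,0.005]]'
python3 -m pendant '[[0,-0.0015,0,0,0,0,0.005],[0,-0.0015,0,0,0,0,0.005],[0,-0.0015,0,0,0,0,0.005],[0,-0.0015,0,0,0,0,0.005],[0,0,0,0,0,0,0.005]]'
python3 - <<'E'
from h import *
s,p,R=st(); print(s['wrist_torque'].round(2)); delta([515.86,150.68,116],-198.86)
E
```

```text
clock: 14.1
position: [469.1, 167.8, 115.5]
ee_rot: [-0.582, 0.813, -0.0, 0.0]
contact_force: [-2.3, -0.3, 4.3]
gripper_width: 13.1
grasp_force: 60.8
clock: 14.6
position: [474.8, 165.9, 115.5]
ee_rot: [-0.582, 0.813, -0.0, 0.0]
contact_force: [-2.0, -0.3, 3.5]
gripper_width: 13.1
grasp_force: 60.8
[ 0.01  0.58 -0.02]
clock 14.6 pos [474.8 165.9 115.5] yaw_y 161.16 shift now-axes [  1.11 -43.81  -0.44] shift target-axes [  1.09 -43.81  -0.46] turn [-0.02  0.    0.02] F [-2.  -0.3  3.5] w 13.1 grip 60.8
```

```bash
python3 -m pendant '[[0,-0.002,0,0,0,0,0.005],[0,-0.002,0,0,0,0,0.005],[0,-0.002,0,0,0,0,0.005],[0,-0.002,0,0,0,0,0.005],[0,0,0,0,0,0,0.005]]'
python3 -m pendant '[[0,-0.002,0,0,0,0,0.005],[0,-0.002,0,0,0,0,0.005],[0,-0.002,0,0,0,0,0.005],[0,-0.002,0,0,0,0,0.005],[0,0,0,0,0,0,0.005]]'
python3 -m pendant '[[0,-0.0015,0,0,0,0,0.005],[0,-0.0015,0,0,0,0,0.005],[0,-0.001,0,0,0,0,0.005],[0,0,0,0,0,0,0.005]]'
```

```text
clock: 15.1
position: [482.4, 163.3, 115.5]
ee_rot: [-0.582, 0.813, -0.0, 0.0]
contact_force: [-1.5, 0.5, 4.9]
gripper_width: 12.8
grasp_force: 60.8
clock: 15.6
position: [490.0, 160.7, 115.5]
ee_rot: [-0.582, 0.813, -0.0, 0.0]
contact_force: [-2.2, 0.9, 4.1]
gripper_width: 13.0
grasp_force: 60.8
clock: 16.0
position: [493.6, 159.4, 115.5]
ee_rot: [-0.582, 0.813, -0.0, 0.0]
contact_force: [-2.4, 0.3, 4.4]
gripper_width: 12.7
grasp_force: 60.8
```

```bash
python3 -m pendant '[[0,-0.001,0,0,0,0,0.005],[0,-0.001,0,0,0,0,0.005],[0,-0.001,0,0,0,0,0.005],[0,-0.001,0,0,0,0,0.005]]'
python3 -m pendant '[[0,-0.001,0,0,0,0,0.005],[0,-0.001,0,0,0,0,0.005],[0,-0.001,0,0,0,0,0.005],[0,-0.001,0,0,0,0,0.005]]'
python3 -m pendant '[[0,-0.001,0,0,0,0,0.005],[0,-0.001,0,0,0,0,0.005],[0,-0.001,0,0,0,0,0.005]]'
```

```text
clock: 16.4
position: [497.1, 158.2, 115.6]
ee_rot: [-0.582, 0.813, 0.0, -0.0]
contact_force: [-4.4, 1.1, 5.9]
gripper_width: 12.8
grasp_force: 61.1
clock: 16.8
position: [500.7, 156.9, 115.6]
ee_rot: [-0.582, 0.813, 0.0, -0.0]
contact_force: [-5.7, 2.1, 5.1]
gripper_width: 12.5
grasp_force: 61.1
clock: 17.1
position: [503.5, 155.9, 115.7]
ee_rot: [-0.582, 0.813, 0.0, -0.0]
contact_force: [-5.5, 1.2, 5.8]
gripper_width: 12.6
grasp_force: 61.1
```

```bash
for i in 1; do python3 -m pendant '[[0,-0.001,0,0,0,0,0.005],[0,-0.001,0,0,0,0,0.005]]'
python3 -m pendant '[[0,-0.001,0,0,0,0,0.005],[0,-0.001,0,0,0,0,0.005]]'
python3 -m pendant '[[0,-0.001,0,0,0,0,0.005],[0,-0.001,0,0,0,0,0.005]]'; done | grep -E 'clock|pos|cont'
```

```text
clock: 17.3
position: [505.3, 155.3, 115.7]
contact_force: [-5.8, 2.6, 6.0]
clock: 17.5
position: [507.2, 154.7, 115.7]
contact_force: [-4.9, 2.3, 7.1]
clock: 17.7
position: [509.0, 154.0, 115.7]
contact_force: [-5.7, 2.1, 6.4]
```

```bash
(python3 -m pendant '[[0,-0.001,0,0,0,0,0.005],[0,0,0,0,0,0,0.005]]'
python3 -m pendant '[[0,-0.001,0,0,0,0,0.005],[0,0,0,0,0,0,0.005]]'
python3 -m pendant '[[0,-0.001,0,0,0,0,0.005],[0,0,0,0,0,0,0.005]]'
python3 -m pendant '[[0,-0.001,0,0,0,0,0.005],[0,0,0,0,0,0,0.005]]') | grep -E 'clock|pos|cont'
```

```text
clock: 17.9
position: [510.1, 153.6, 115.7]
contact_force: [-5.3, 2.1, 7.5]
clock: 18.1
position: [511.0, 153.3, 115.7]
contact_force: [-5.5, 1.1, 7.3]
clock: 18.3
position: [511.9, 153.0, 115.7]
contact_force: [-5.6, 1.4, 6.9]
clock: 18.5
position: [513.1, 152.6, 115.8]
contact_force: [-5.1, 2.5, 6.7]
```

```bash
(python3 -m pendant '[[0,-0.0007,0,0,0,0,0.005],[0,0,0,0,0,0,0.005]]'
python3 -m pendant '[[0,-0.0007,0,0,0,0,0.005],[0,0,0,0,0,0,0.005]]'
python3 -m pendant '[[0,-0.0007,0,0,0,0,0.005],[0,0,0,0,0,0,0.005]]'
python3 -m pendant '[[0,-0.0007,0,0,0,0,0.005],[0,0,0,0,0,0,0.005]]') | grep -E 'clock|pos|cont'
```

```text
clock: 18.7
position: [513.8, 152.4, 115.8]
contact_force: [-4.4, 1.3, 6.9]
clock: 18.9
position: [514.4, 152.2, 115.8]
contact_force: [-4.8, 1.2, 6.3]
clock: 19.1
position: [515.1, 152.0, 115.8]
contact_force: [-5.5, 0.7, 7.3]
clock: 19.3
position: [515.7, 151.8, 115.8]
contact_force: [-4.6, 1.1, 6.9]
```

```bash
(python3 -m pendant '[[0,-0.0007,0,0,0,0,0.005],[0,0,0,0,0,0,0.005]]'
python3 -m pendant '[[0,-0.0007,0,0,0,0,0.005],[0,0,0,0,0,0,0.005]]'
python3 -m pendant '[[0,-0.0007,0,0,0,0,0.005],[0,0,0,0,0,0,0.005]]') | grep -E 'clock|pos|cont'
```

```text
clock: 19.5
position: [516.5, 151.6, 115.8]
contact_force: [-4.5, 2.3, 6.9]
clock: 19.7
position: [517.2, 151.3, 115.9]
contact_force: [-3.9, 0.8, 5.9]
clock: 19.9
position: [517.9, 151.1, 115.8]
contact_force: [-4.0, 0.7, 6.6]
```

```bash
(python3 -m pendant '[[0,-0.0007,0,0,0,0,0.005],[0,0,0,0,0,0,0.005]]'
python3 -m pendant '[[0,-0.0007,0,0,0,0,0.005],[0,0,0,0,0,0,0.005]]'
python3 -m pendant '[[0,-0.0005,0,0,0,0,0.005],[0,0,0,0,0,0,0.005]]') | grep -E 'clock|pos|cont'
```

```text
clock: 20.1
position: [518.7, 150.9, 115.6]
contact_force: [-2.7, 0.3, 4.7]
clock: 20.3
position: [519.3, 150.7, 115.5]
contact_force: [-1.7, 1.3, 4.6]
clock: 20.5
position: [519.8, 150.5, 115.5]
contact_force: [-3.4, 0.4, 4.7]
```

The push force fell from about 4.5 to 2 N, the vertical load dropped and z settled back, which looks like the click at about +2.7 mm. I'll go slightly further to feel the buffer.

```bash
(python3 -m pendant '[[0,-0.0005,0,0,0,0,0.005],[0,0,0,0,0,0,0.005]]'
python3 -m pendant '[[0,-0.0005,0,0,0,0,0.005],[0,0,0,0,0,0,0.005]]'
 ) | grep -E 'clock|pos|cont'
python3 - <<'E'
from h import *
d=snap('wrist','w6'); im=d['image'][60:360,60:460]
cv2.imwrite('pics/w6c.png',cv2.resize(im,None,fx=2,fy=2,interpolation=cv2.INTER_CUBIC)[:,:,::-1])
E
```

```text
clock: 20.7
position: [520.1, 150.3, 115.5]
contact_force: [-3.5, 1.2, 4.6]
clock: 20.9
position: [520.3, 150.3, 115.5]
contact_force: [-4.9, 1.2, 5.1]
```

View pics/w6c.png

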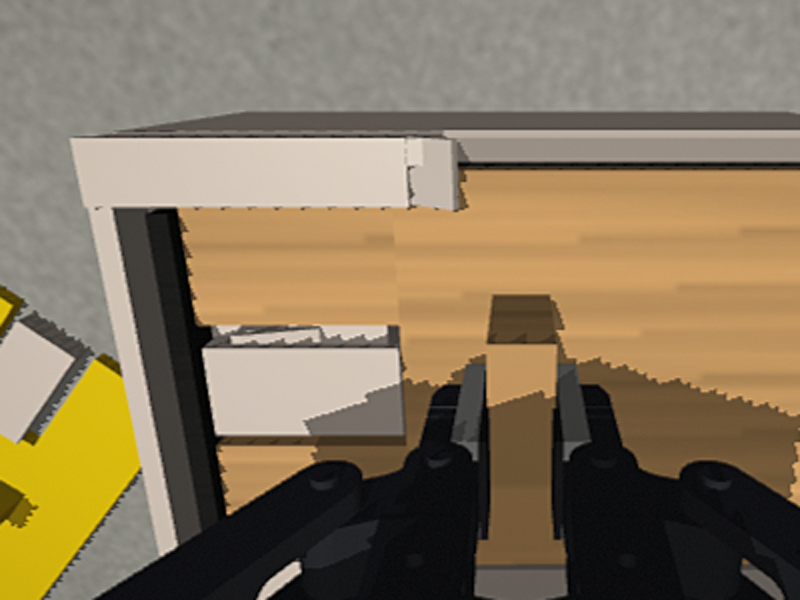

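The lid is under the lips, with its leading edge against the black buffer at crop (185,210)–(220,520). The tab lies flat at (205–400, 345–435). The force rise confirms the buffer, so the tab has clicked. I'll relax the load and release.

```bash
(python3 -m pendant '[[0,0.0005,-0.0004,0,0,0,0.005],[0,0,-0.0003,0,0,0,0.005],[0,0,0,0,0,0,0.005]]'
python3 -m pendant '[[0,0,0,0,0,0,0.02],[0,0,0,0,0,0,0.03],[0,0,0,0,0,0,0.035],[0,0,0,0,0,0,0.035],[0,0,0,0,0,0,0.035]]'
python3 -m pendant '[[0,0,-0.01,0,0,0,0.035],[0,0,-0.03,0,0,0,0.035],[0,0,-0.04,0,0,0,0.035],[0,0,-0.04,0,0,0,0.035],[0,0,-0.03,0,0,0,0.035],[0,0,0,0,0,0,0.035],[0,0,0,0,0,0,0.035]]')|grep -v rot
python3 - <<'E'
from h import *
d=snap('wrist','w7'); q=[515.86,150.68,np.radians(-18.86)]
def fr(p):
    c,s=np.cos(q[2]),np.sin(q[2]); x=p[:2]-q[:2]; return np.array([c*x[0]+s*x[1],-s*x[0]+c*x[1]]).round(1)
hsv=cv2.cvtColor(d['image'],cv2.COLOR_RGB2HSV); m=(hsv[...,1]>60)&(hsv[...,2]>70)
for v in range(130,240,20):
    r=np.flatnonzero(m[v,150:520])+150
    if len(r): print(v,r[0],r[-1],fr(onz(d,r[0]-.5,v,86)),fr(onz(d,r[-1]+.5,v,86)))
E
```

```text
clock: 21.25
position: [520.3, 150.3, 115.9]
contact_force: [-2.2, 1.2, 1.3]
gripper_width: 12.8
grasp_force: 60.4
clock: 21.75
position: [520.2, 150.3, 116.2]
contact_force: [-0.4, 0.3, -1.3]
gripper_width: 35.3
grasp_force: 0.0
clock: 22.45
position: [520.1, 150.5, 267.4]
contact_force: [0.3, -0.7, -0.4]
gripper_width: 35.0
grasp_force: 0.0
130 233 413 [ 83.5 -45.7] [-80.9 -45.6]
150 235 412 [ 83.1 -27.5] [-81.5 -27.4]
170 150 410 [164.9  -8.6] [-81.3  -8.5]
190 182 408 [137.3  11.1] [-81.   11.2]
210 150 406 [171.4  31.6] [-80.7  31.6]
230 150 405 [174.8  52.9] [-81.4  52.9]
```

```bash
python3 -c "
from bench import arm
print(arm.job_done())"
```

```text
the job is handed in; nothing more can be done
None
```

The job is handed in: the lid is on the bin under the lips, about 4 mm past nominal (within ±9), with the click and buffer felt through the force readings, no contact force above about 10 N, and the gripper released and clear at about 22 s.

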